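# Clear the kiln controller with the fuse out

## Task

Pull the wide fuse carrier up out of the kiln controller and put it down in the shallow metal tray; then take the long square-handled stylus from the wooden tool block, reach its steel shaft through the small round hole in the controller's top and press the recessed reset button fully down. Finish while holding the button down with the stylus still in the gripper. Leave the narrow fuse carrier seated, leave everything else where it stands, and do not touch the reset before the fuse is out.

Things in the scene. Friction and masses are not known exactly. Their poses are not given: they have to be found in the camera images.
- controller: Kiln controller, flat fixed box 170 (its x) by 200 (its y) by 75 mm high, grey top with display and keypad. Origin: centre of its underside. On its top face, 75 mm above the origin: two equal fuse sockets at (35, -50) and (35, +50) mm, and the round reset hole at (-45, 0) mm. Its yaw varies.
- wide_fuse_grip (a point): Mid-grip of the WIDE black fuse carrier (45 g, in either socket): grip 14 (x) by 36 (y) by 40 mm high, standing on the controller's top, so this is 20 mm above it. Below the grip a brass shank 8 x 16 mm, 24 mm long (-z), caught by a sprung detent: pull straight up with 5 to 10 N; out after 24 mm. Axes as the controller's. Grip across the 14 mm, 25 mm above the top. May lie or stand in the tray.
- narrow_fuse_grip (a point): Centre of the grip of the NARROW black fuse carrier in the other socket, 100 mm away along the controller's y: the same but 18 mm wide instead of 36 mm. Stays seated.
- tray: Shallow aluminium tray, fixed, 160 (its x) by 140 (its y) by 28 mm high outside, walls and floor 4 to 5 mm thick, open on top. Origin: centre of its underside. Stands on one side of the controller, the tool block on the other; which side varies.
- tool_block: Wooden tool block, fixed, 55 (its x) by 130 (its y) by 60 mm high, with two holes 9.5 mm wide at y = -35 and +35 mm. Origin: centre of its underside.
- stylus_handle (a point): Mid-handle of the stylus (35 g, upright in either hole of the block): square wooden handle 14 x 14 mm, 90 mm long (z up), faces along the block's axes, lower end resting on the block. Its steel shaft, 7 mm thick, is 55 mm long: the tip is 100 mm below this point. Lift 60 mm to clear the block. The other tool is 70 mm away along the block's y, so close the fingers along the block's x.
- short_tool_handle (a point): Centre of the round, bulging pale wooden handle (26 mm thick, 60 mm long) of a short modelling tool in the block's other hole. Its shaft is too short for the reset; leave it.
- reset_mouth (a point): Centre of the round reset hole, 14 mm wide, ringed with steel, at the level of the controller's top face; axes as the controller's. The hole goes straight down; the flat top of the white button, 11 mm wide, is 22 mm below this point and 30 mm below it when fully down.
- reset_button (a joint): How far the reset button is pressed, in m: 0 up, 0.008 fully down. It springs back, pushing with 1.8 N at first touch rising evenly to 6 N at 0.008, then a hard stop.
- jar: Bystander: amber glass jar with black cap, 56 mm wide, 85 mm high. Origin: centre of its underside.
- bowl: Bystander: white ceramic bowl, 100 mm wide, 40 mm high. Origin: centre of its underside.
Mind the look-alikes: they are no part of the job. What is shaped like the part that bears narrow_fuse_grip but pink is not meant. There is more than one size of the part that bears stylus_handle; the job needs the larger.

How it is judged:
By the outcome, as a careful person would: the job done as asked, in the order asked, and still so for the second after the job is handed in, while the arm keeps its last pose, push and grip.
It also fails if it takes over 64 s, if anything falls off the work surface, if the arm or the gripper's body presses on something with over 40 N, if the wrist force passes 120 N, or if a joint passes its speed limit or range.

## Robot

A 6-joint arm with a two-finger parallel gripper is mounted at the origin on the work surface. World frame = base frame: x ahead of the robot, y to its left, z up, the work surface at z = 0. Lengths are in mm, angles in rad, forces in N, time in s.
With the tool pointing down it reaches from about 400 to 925 mm from the base axis. Payload 12.5 kg.
Tool frame: the origin (TCP) lies midway between the tips of the shut fingers; the grasp point (between the pads) lies 19 mm behind it; z points along the fingers, y is the direction in which the jaws open and shut (so a half turn about z gives the same grasp; the last joint's range is limited). The gripper opens to 95 mm and grips with 3 to 60 N. Pads are 20 mm wide; open, the fingers measure 119 mm over their backs; the gripper's body (75 mm by 180 mm) begins 59 mm behind the grasp point.
Start: joints at [-1.321, 0.491, 1.559, -0, 1.092, -0.106], TCP at [217.736, -585.865, 214.661] pointing down, gripper open.
Joint ranges: [-3.1, 3.1], [-0.84, 2.19], [0.05, 2.79], [-1.13, 4.28], [0.06, 2.93], [-2.69, 2.69]. Speed limits (rad/s): [2.22, 2.22, 2.79, 3.14, 3.14, 3.14].

## Interface

Orientations are given as [roll, pitch, yaw] about the fixed x, y, z axes, in that order (R = Rz(yaw) Ry(pitch) Rx(roll)).
In Python, from cell import env gives the robot as it stands.
- The arm moves only by the tool servo_tool, never from a script. Its argument "plan" is a list of rows, each a list of 7 numbers: the shift along the tool's x, y, z in m, then the turn, a rotation vector about the tool's x, y, z in degrees, then the opening in per cent of the stroke, from 0 (shut) to 100 (fully open). In form: [[dx, dy, dz, wx, wy, wz, jaw], ...]. A call has 1 to 8 rows; each row shifts and turns the pose as measured when the row begins, along the tool's axes as they then stand; what a row does not reach is not made up. A row lasts 1/12 s, in which the tool goes at most 41.7 mm and 7.16 degrees, less where a joint would pass 70% of its speed; a pose out of reach is approached as far as the arm can. A call is refused whole if a number of a shift passes 0.0417 or a number of a turn 7.16, either way. A call with a gripper value outside its range is refused whole. The fingers move at their own pace and stop on an object; the grip force is fixed at half the most. Time passes only in rows, so rows that do not move let the fingers close. It gives the time, the measured TCP pose, the force and the opening at its end, in the units of the state.
- env.state(): the state, without advancing time (a new reading comes with each control period).
- env.read_camera(name): name is "scene" or "top" or "wrist"; returns a dict with "img" (480x640x3 uint8, blue, green, red), "intrinsics" (3x3 intrinsics, pixels), "R" (3x3) and "t" (3): a world point X has camera coordinates R X + t. Camera axes: x right, y down, z forward; pixel columns grow to the right and rows downward; lengths in mm; the calibration is good to about 2 mm. A picture is of the moment at which its call begins. There is no depth.
- env.job_done(): hands the job in, once; it reports no verdict.
The state is a dict: "t": time; "joints": joint angles; "qvel": joint speeds; "tau": joint torques, N m; "eef_pos": TCP position; "tcp_rot": TCP orientation; "ft_force": force on the tool from outside, world axes, zero at the start; "moment": the same for the moment, N m; "opening": opening from 0.0 (shut) to 1.0 (fully open).
Only numpy, scipy, OpenCV 4.12 (cv2) and the standard library are available. Lean on these libraries where they do the work, as an engineer would, in place of code of your own. Each camera call takes 0.05 s, during which the arm holds its last target. There are 200 camera calls.

## Working session

There is one attempt and no reset: what is moved stays moved. The work goes in short steps, Python scripts to look and compute and a tool call to move; the robot and the scene stay as the last step left them, time stands still between calls to the robot, and variables do not carry over. Pictures are saved under pics/ and viewed, about 8 in all and at most 12, crops included, and the job is handed in when it is done.

Besides the shell and the picture viewer there is one more tool, called after ">>>" as name([rows], argument=value, ...), one row to a line, values as JSON. servo_tool: Moves the arm, as the interface text tells. Its arguments: {"type":"object","properties":{"plan":{"type":"array","items":{"type":"array","items":{"type":"number"}}}},"required":["plan"]}

```bash
mkdir -p pics; ls
python3 - <<'E'
from cell import env
import cv2,numpy as np
for n in("top","scene"):
    c=env.read_camera(n);cv2.imwrite(f"pics/{n}0.png",c["img"]);print(n,c["intrinsics"],c["R"],c["t"])
    np.savez(f"{n}0.npz",**c)
print(env.state())
E
```

```text
pics
top [[550.91687685   0.         317.26579603]
 [  0.         550.91687685 226.62805937]
 [  0.           0.           1.        ]] [[-0.0097593  -0.99991403  0.00875721]
 [-0.99280583  0.00864402 -0.11942305]
 [ 0.11933708 -0.00985969 -0.99280484]] [   6.70321212  578.61969098 1179.33035777]
scene [[456.59958259   0.         318.38625323]
 [  0.         456.59958259 240.26530421]
 [  0.           0.           1.        ]] [[-0.64160362  0.76701598  0.00559244]
 [ 0.41458436  0.35291275 -0.83879223]
 [-0.64534069 -0.53585359 -0.54442293]] [ 333.51328695 -164.28450506 1265.69033813]
{'t': 0.1, 'joints': array([-1.32063516e+00,  4.91492616e-01,  1.55940572e+00, -1.63431128e-05,
        1.09168037e+00, -1.05587211e-01]), 'qvel': array([ 0.00082567, -0.00139452, -0.00363645, -0.00091493,  0.0003756 ,
       -0.00073831]), 'tau': array([ 3.23238764e-04, -6.13625479e+01, -2.58603770e+01,  6.93444139e-02,
        4.70384373e-02, -5.18171328e-05]), 'eef_pos': array([ 217.65314985, -585.644039  ,  214.1183912 ]), 'tcp_rot': array([-3.14061056e+00, -8.95064066e-05,  3.55755872e-01]), 'ft_force': array([ 0.06699378, -0.21946031, -0.6600304 ]), 'moment': array([ 0.00147316,  0.00581381, -0.0386943 ]), 'opening': 1.000125574266579}
```

View pics/top0.png

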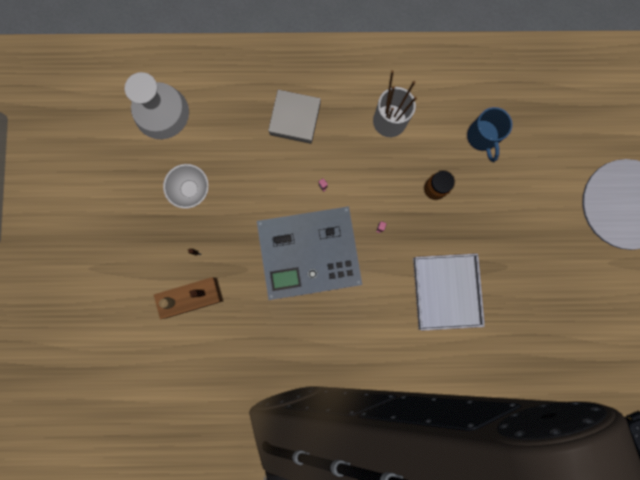

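View pics/scene0.png

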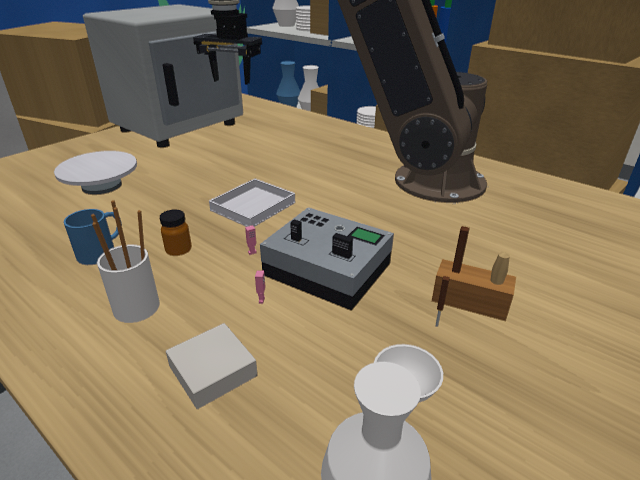

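The top view shows the controller with corners near (259,220), (348,208), (361,286) and (270,299). The wide fuse is at (283,240), the narrow one at (329,232) and the reset at (312,274). The tray is at (450,292). The block is at (188,298), with the long stylus at (198,293) and the small look-alike at (194,252), off the block. In the scene view the pink fuses stand beside the controller.

```bash
cat > h.py <<'E'
import numpy as np,cv2
from scipy.spatial.transform import Rotation as Ro
def ray(c,px,z):
    d=c["R"].T@np.linalg.solve(c["intrinsics"],[px[0],px[1],1.]);o=-c["R"].T@c["t"]
    return o+d*(z-o[2])/d[2]
def tri(c1,p1,c2,p2):
    A=[];b=[]
    for c,p in((c1,p1),(c2,p2)):
        d=c["R"].T@np.linalg.solve(c["intrinsics"],[p[0],p[1],1.]);d/=np.linalg.norm(d);o=-c["R"].T@c["t"]
        P=np.eye(3)-np.outer(d,d);A.append(P);b.append(P@o)
    return np.linalg.lstsq(np.vstack(A),np.hstack(b),rcond=None)[0]
def togo(s,target,ydir):
    "shift in tool axes (mm) to target, turn about tool z (deg) to bring tool y along +-ydir (world yaw deg)"
    R=Ro.from_euler("xyz",s["tcp_rot"]).as_matrix()
    y=R[:,1];a=np.degrees(np.arctan2(y[1],y[0]));d=(ydir-a+90)%180-90
    return R.T@(np.array(target)-s["eef_pos"]),-d
E
python3 - <<'E'
from h import *
c=dict(np.load("top0.npz"))
P=np.array([ray(c,p,75)for p in((259,220),(348,208),(361,286),(270,299))]).round(0)
print("ctl",P[:,:2],P.mean(0));e=P[1]-P[0]+P[2]-P[3];print("yaw of -y edge",np.degrees(np.arctan2(e[1],e[0]))+90)
for n,p,z in(("wide",(283,238),115),("reset",(312,274),75),("styl",(198,293),150),("tray",(449,292),28),("small",(194,251),60),("jar",(440,184),85)):print(n,ray(c,p,z).round(0))
T=np.array([ray(c,p,28)for p in((415,257),(478,254),(484,327),(419,330))]);print("tray",T[:,:2].round())
B=np.array([ray(c,p,60)for p in((155,296),(216,278),(221,299),(160,318))]);print("blk",B[:,:2].round(),B.mean(0))
s=dict(np.load("scene0.npz"))
print("styl top tri",tri(c,(197,293),s,(464,228)), "wide",tri(c,(283,237),s,(344,236)))
E
```

```text
ctl [[589. 126.]
 [613. -64.]
 [447. -89.]
 [422. 102.]] [517.75  18.75  75.  ]
yaw of -y edge 7.328520037746429
wide [546.  73. 115.]
reset [473.  14.  75.]
styl [436. 238. 150.]
tray [ 433. -286.   28.]
small [525. 266.  60.]
jar [ 662. -261.   85.]
tray [[ 510. -214.]
 [ 515. -353.]
 [ 357. -359.]
 [ 352. -217.]]
blk [[431. 347.]
 [467. 218.]
 [423. 207.]
 [384. 335.]] [426.24242111 276.97797001  60.        ]
styl top tri [434.11374072 244.0786636  146.1161369 ] wide [546.05696455  75.60714461 115.13519134]
```

Run:
```python
import cv2,numpy as np
t=cv2.imread("pics/top0.png");s=cv2.imread("pics/scene0.png")
a=cv2.resize(t[195:325,145:370],None,fx=3.5,fy=2.2*3.5/2.2,interpolation=2)[:, :790]
cv2.imwrite("pics/c1.png",a)
```

```text
(no output)
```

View pics/c1.png

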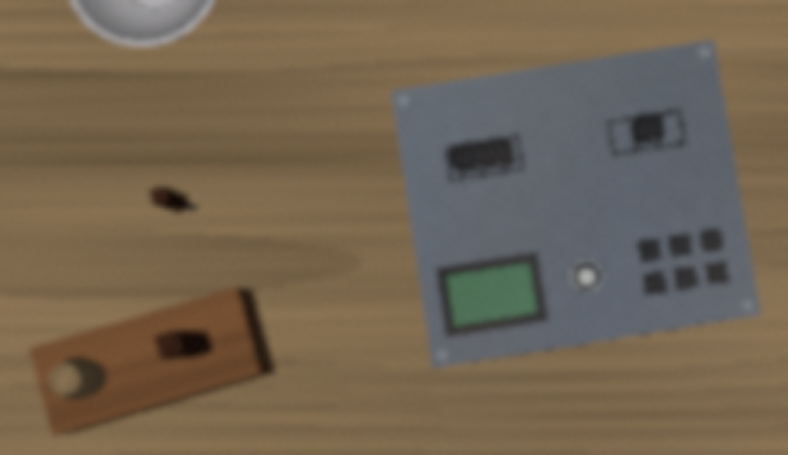

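The crop confirms the layout: block yaw is about 16°, controller yaw about 7.7°, and the wide fuse sits in the +y socket. I'll swing round to a point above the fuse.

>>> servo_tool([
  [0.041, -0.005, 0, 0, 0, -4, 100],
  [0.041, -0.005, 0, 0, 0, -4, 100],
  [0.041, -0.005, 0, 0, 0, -4, 100],
  [0.041, -0.005, 0, 0, 0, -4, 100],
  [0.041, -0.005, 0, 0, 0, -4, 100],
  [0.041, -0.005, 0, 0, 0, -4, 100],
  [0.041, -0.005, 0, 0, 0, -4, 100],
  [0.041, -0.005, 0, 0, 0, -4, 100],
])

```text
t: 0.77
eef_pos: [461.8, -370.5, 210.4]
tcp_rot: [-3.137, -0.001, 0.925]
ft_force: [0.4, -1.1, 0.2]
opening: 1.0
```

>>> servo_tool([
  [0.041, -0.005, 0, 0, 0, -4, 100],
  [0.041, -0.005, 0, 0, 0, -4, 100],
  [0.041, -0.005, 0, 0, 0, -4, 100],
  [0.041, -0.005, 0, 0, 0, -4, 100],
  [0.041, -0.005, 0, 0, 0, -4, 100],
  [0.041, -0.005, 0, 0, 0, -4, 100],
  [0.041, -0.005, 0, 0, 0, -4, 100],
  [0.041, -0.005, 0, 0, 0, -4, 100],
])

```text
t: 1.43
eef_pos: [549.0, -53.6, 208.8]
tcp_rot: [-3.136, -0.005, 1.513]
ft_force: [0.7, 0.1, 0.3]
opening: 0.998
```

Run:
```python
from cell import env
from h import *
s=env.state();print(s["eef_pos"],s["tcp_rot"],togo(s,[546,73.5,200],7.7))
```

```text
[549.0075323  -53.58000186 208.76467405] [-3.13559991 -0.00491856  1.51301753] (array([126.64962274, -10.28451529,   9.44952065]), np.float64(-11.008792541614184))
```

>>> servo_tool([
  [0.035, -0.003, 0.001, 0, 0, -3, 100],
  [0.035, -0.003, 0.001, 0, 0, -3, 100],
  [0.035, -0.003, 0.001, 0, 0, -3, 100],
  [0.02, -0.0, 0, -0.3, 0, -2, 60],
  [0, 0, 0, 0, 0, 0, 60],
  [0, 0, 0, 0, 0, 0, 60],
])

```text
t: 1.93
eef_pos: [535.1, 84.7, 205.2]
tcp_rot: [-3.139, -0.007, 1.727]
ft_force: [-0.4, -0.8, 1.0]
opening: 0.843
```

Run:
```python
from cell import env
from h import *
s=env.state();print(s["eef_pos"],s["tcp_rot"],s["opening"],togo(s,[546,73.5,200],7.7))
c=env.read_camera("wrist");cv2.imwrite("pics/w1.png",c["img"]);np.savez("w1.npz",**c);print(c["R"],-c["R"].T@c["t"])
```

```text
[535.12061721  84.70775171 205.15079424] [-3.13947889 -0.00727839  1.72713371] 0.8427717205605748 (array([-12.80214925,   9.01230888,   5.03871143]), np.float64(1.2583539678984295))
[[ 0.98749598  0.15762901 -0.00218594]
 [ 0.1532621  -0.9567074   0.24743015]
 [ 0.03691086 -0.2446713  -0.96890327]] [524.19000672 153.14538668 376.35664463]
```

View pics/w1.png

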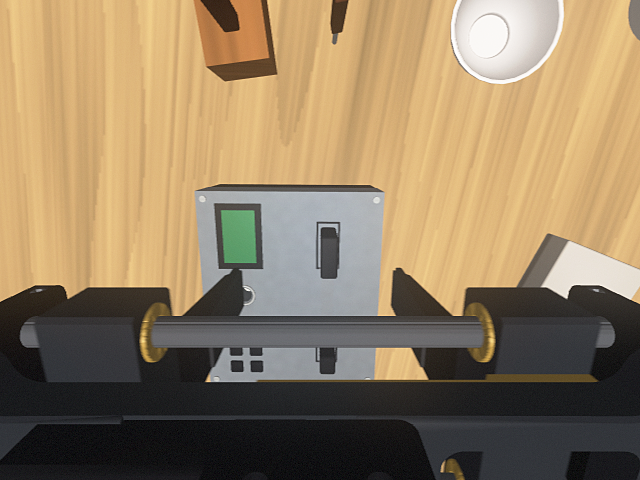

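The wrist view shows the wide fuse at about (320–339, 227–278), with its socket plate at (317–340, 222–268). The reset is at (248,296), the screws at (203,199) and (377,200), and the narrow fuse is hidden behind the gripper rod.

Run:
```python
from h import *
c=dict(np.load("w1.npz"));
for n,p,z in(("sockL",(317,245),75),("sockR",(340,245),75),("sockTop",(328,222),75),("botL",(322,278),115),("botR",(338,278),115),("reset",(249,295),75),("scr",(203,199),75),("scr",(377,200),75),("corner",(197,190),75),("corner",(383,190),75)):print(n,ray(c,p,z).round(1))
g=cv2.cvtColor(c["img"][215:290,310:350],cv2.COLOR_BGR2GRAY)
for r in range(0,75,5):print(215+r,[310+i for i in np.where(g[r]<60)[0]][:1],[310+i for i in np.where(g[r]<60)[0]][-1:],g[r].min())
```

```text
sockL [536.4  72.7  75. ]
sockR [557.5  76.1  75. ]
sockTop [542.9  95.9  75. ]
botL [543.3  56.1 115. ]
botR [556.4  58.2 115. ]
reset [479.2  12.8  75. ]
scr [428.2  98.9  75. ]
scr [583.1 122.7  75. ]
corner [422.3 106.1  75. ]
corner [586.6 132.3  75. ]
215 [] [] 176
220 [] [] 176
225 [np.int64(317)] [np.int64(317)] 59
230 [np.int64(317)] [np.int64(334)] 46
235 [np.int64(321)] [np.int64(327)] 50
240 [np.int64(338)] [np.int64(338)] 57
245 [] [] 61
250 [np.int64(338)] [np.int64(338)] 53
255 [] [] 63
260 [np.int64(321)] [np.int64(321)] 55
265 [np.int64(321)] [np.int64(336)] 51
270 [np.int64(321)] [np.int64(336)] 49
275 [np.int64(321)] [np.int64(336)] 48
280 [] [] 165
285 [] [] 164
```

>>> servo_tool([
  [-0.012, 0.01, 0.01, 0, 0.4, 0.6, 45],
  [0, 0, 0.025, 0, 0, 0, 45],
  [0, 0, 0.025, 0, 0, 0, 45],
  [0, 0, 0.01, 0, 0, 0, 45],
  [0, 0, 0, 0, 0, 0, 45],
  [0, 0, 0, 0, 0, 0, 45],
])

```text
t: 2.48
eef_pos: [549.4, 66.8, 133.1]
tcp_rot: [-3.141, -0.013, 1.703]
ft_force: [0.5, -0.0, 0.8]
opening: 0.458
```

Run:
```python
from cell import env
from h import *
s=env.state();print(s["eef_pos"],s["tcp_rot"],s["opening"],togo(s,[546.5,74.5,81],8.3))
```

```text
[549.37561718  66.8004232  133.05609808] [-3.14141732 -0.01345187  1.70314981] 0.4581395203771231 (array([ 7.31076869, -1.82522893, 52.15947857]), np.float64(-0.7165686897739647))
```

>>> servo_tool([
  [0.007, -0.002, 0.015, 0, -0.7, -0.6, 45],
  [0, 0, 0, 0, 0, 0, 45],
  [0, 0, 0, 0, 0, 0, 45],
])

```text
t: 2.73
eef_pos: [548.0, 71.2, 120.1]
tcp_rot: [3.139, -0.001, 1.71]
ft_force: [-0.1, -0.2, -0.4]
opening: 0.45
```

Run:
```python
from cell import env
from h import *
s=env.state();print(s["eef_pos"],s["tcp_rot"],s["opening"],togo(s,[546.5,74.5,81],8.3))
```

```text
[547.96496094  71.1664296  120.06247428] [ 3.13926062e+00 -5.50594896e-04  1.70950926e+00] 0.4496791769359269 (array([ 3.48260058, -1.08105864, 39.06198286]), np.float64(-0.35240773923331403))
```

>>> servo_tool([
  [0.004, -0.001, 0.015, 0, 0, -0.4, 45],
  [0, 0, 0.012, 0, 0, 0, 45],
  [0, 0, 0.008, 0, 0, 0, 45],
  [0, 0, 0.004, 0, 0, 0, 45],
  [0, 0, 0, 0, 0, 0, 45],
  [0, 0, 0, 0, 0, 0, 45],
])

```text
t: 3.23
eef_pos: [549.5, 73.1, 83.7]
tcp_rot: [3.133, -0.0, 1.713]
ft_force: [0.2, -0.8, 0.6]
opening: 0.455
```

Run:
```python
from cell import env
from h import *
s=env.state();print(s["eef_pos"],s["tcp_rot"],s["opening"],togo(s,[546.5,74.5,81],8.3))
c=env.read_camera("wrist");np.savez("w2.npz",**c);cv2.imwrite("pics/w2.png",c["img"][180:420,150:450])
```

```text
[549.54764677  73.09293009  83.73400159] [ 3.13287213e+00 -4.88979416e-04  1.71345929e+00] 0.45504935851138667 (array([ 1.8247512 , -2.84037116,  2.71022803]), np.float64(-0.12625887279172332))
```

View pics/w2.png

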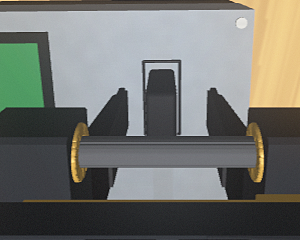

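The crop shows the fuse about 4 mm toward −y of the tool axis midway between the fingers, as the numbers say. I'll shift and close.

>>> servo_tool([
  [0.0025, -0.004, 0.003, 0.5, 0, 0, 45],
  [0, 0, 0, 0, 0, 0, 45],
  [0, 0, 0, 0, 0, 0, 0],
  [0, 0, 0, 0, 0, 0, 0],
  [0, 0, 0, 0, 0, 0, 0],
  [0, 0, 0, 0, 0, 0, 0],
  [0, 0, 0, 0, 0, 0, 0],
])

```text
t: 3.87
eef_pos: [545.5, 75.3, 82.0]
tcp_rot: [3.14, -0.0, 1.714]
ft_force: [0.3, 0.1, -0.5]
opening: 0.155
```

>>> servo_tool([
  [0, 0, 0, 0, 0, 0, 0],
  [0, 0, 0, 0, 0, 0, 0],
  [0, 0, 0, 0, 0, 0, 0],
])

```text
t: 4.12
eef_pos: [545.7, 75.3, 82.1]
tcp_rot: [3.14, -0.0, 1.714]
ft_force: [0.6, 0.4, 0.1]
opening: 0.144
```

>>> servo_tool([
  [0, 0, -0.004, 0, 0, 0, 0],
  [0, 0, -0.006, 0, 0, 0, 0],
  [0, 0, -0.008, 0, 0, 0, 0],
  [0, 0, -0.01, 0, 0, 0, 0],
  [0, 0, -0.01, 0, 0, 0, 0],
  [0, 0, -0.01, 0, 0, 0, 0],
])

```text
t: 4.62
eef_pos: [545.1, 74.8, 131.9]
tcp_rot: [-3.14, -0.0, 1.713]
ft_force: [0.4, 0.1, -0.3]
opening: 0.149
```

>>> servo_tool([
  [0, 0, -0.02, 0, 0, 0, 0],
  [0, 0, -0.02, 0, 0, 0, 0],
  [0, 0, -0.02, 0, 0, 0, 0],
  [0, 0, -0.02, 0, 0, 0, 0],
  [0, 0, -0.0, 0, 0, 0, 0],
])

```text
t: 5.03
eef_pos: [543.7, 75.2, 222.9]
tcp_rot: [3.141, -0.0, 1.714]
ft_force: [-0.1, -0.0, -0.4]
opening: 0.147
```

Run:
```python
from cell import env
from h import *
s=env.state();print(s["eef_pos"],s["tcp_rot"],s["opening"],s["joints"],togo(s,[433,-286,130],8.3))
c=env.read_camera("scene");np.savez("s2.npz",**c);cv2.imwrite("pics/s2.png",cv2.resize(c["img"][120:320,200:460],None,fx=3,fy=3))
```

```text
[543.65017433  75.15731308 222.92208798] [ 3.14083582e+00 -7.21839160e-05  1.71383563e+00] 0.14687589411961244 [ 1.69256615e-02  3.73723508e-01  1.73686287e+00  1.94538624e-04
  1.03026454e+00 -1.26213661e-01] (array([-341.70222449, -161.07410886,   92.77554387]), np.float64(-0.10445470737275286))
```

View pics/s2.png

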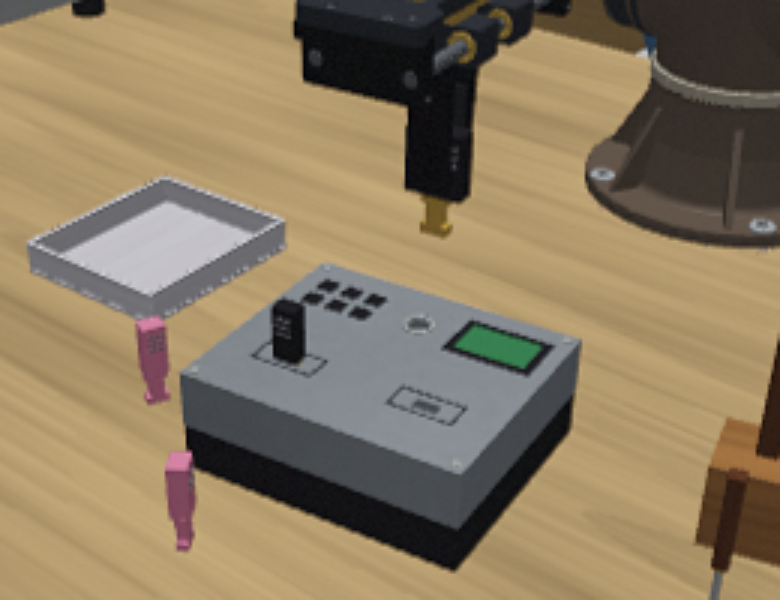

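The fuse is out, with its brass shank visible below the fingers, and the narrow one is still seated. I'm swinging to the tray.

>>> servo_tool([
  [-0.04, -0.0045, 0, 0, 0, 4.1, 0],
  [-0.04, -0.0045, 0, 0, 0, 4.1, 0],
  [-0.04, -0.0045, 0, 0, 0, 4.1, 0],
  [-0.04, -0.0045, 0, 0, 0, 4.1, 0],
  [-0.04, -0.0045, 0, 0, 0, 4.1, 0],
  [-0.04, -0.0045, 0, 0, 0, 4.1, 0],
  [-0.04, -0.0045, 0, 0, 0, 4.1, 0],
  [-0.03, -0.0045, 0.01, 0, 0, 4.1, 0],
])

```text
t: 5.75
eef_pos: [472.0, -229.8, 209.3]
tcp_rot: [-3.137, -0.001, 1.129]
ft_force: [0.2, 0.1, -1.0]
opening: 0.146
```

Run:
```python
from cell import env
from h import *
s=env.state();print(s["eef_pos"],s["tcp_rot"],s["opening"],togo(s,[433,-286,60],-33))
```

```text
[ 471.99720922 -229.8234728   209.28155657] [-3.13697408e+00 -6.22382367e-04  1.12943551e+00] 0.14603252829033397 (array([-67.54454361, -10.57381892, 149.28997505]), np.float64(7.7120526298627965))
```

>>> servo_tool([
  [-0.028, -0.004, 0.02, -0.2, 0, 0, 0],
  [-0.025, -0.004, 0.03, 0, 0, 0, 0],
  [-0.006, -0.002, 0.03, 0, 0, 0, 0],
  [0, 0, 0.03, 0, 0, 0, 0],
  [0, 0, 0.02, 0, 0, 0, 0],
  [0, 0, 0, 0, 0, 0, 0],
])

```text
t: 6.25
eef_pos: [428.7, -285.2, 71.9]
tcp_rot: [-3.137, -0.001, 1.114]
ft_force: [-0.2, 0.9, -0.6]
opening: 0.148
```

Run:
```python
from cell import env
from h import *
s=env.state();print(s["eef_pos"],s["tcp_rot"],s["opening"],s["ft_force"],togo(s,[433,-286,36],-33))
```

```text
[ 428.69891237 -285.20928581   71.88235131] [-3.13669089e+00 -1.25963626e-03  1.11446970e+00] 0.1484617885608321 [-0.24810182  0.85613817 -0.56881844] (array([ 1.14028389,  4.38526237, 35.86275151]), np.float64(6.854764175537284))
```

>>> servo_tool([
  [0, 0.003, 0.015, 0, 0, 0, 0],
  [0, 0, 0.01, 0, 0, 0, 0],
  [0, 0, 0.005, 0, 0, 0, 0],
  [0, 0, 0.003, 0, 0, 0, 0],
  [0, 0, 0, 0, 0, 0, 0],
])

```text
t: 6.67
eef_pos: [430.8, -285.4, 38.7]
tcp_rot: [-3.134, -0.002, 1.115]
ft_force: [0.7, 1.0, -0.8]
opening: 0.144
```

>>> servo_tool([
  [0, 0, 0.002, 0, 0, 0, 0],
  [0, 0, 0.002, 0, 0, 0, 0],
  [0, 0, 0, 0, 0, 0, 0],
])

```text
t: 6.92
eef_pos: [431.4, -285.5, 36.2]
tcp_rot: [-3.137, -0.001, 1.116]
ft_force: [-0.3, 0.4, -1.3]
opening: 0.145
```

>>> servo_tool([
  [0, 0, 0.0015, 0, 0, 0, 0],
  [0, 0, 0.001, 0, 0, 0, 0],
  [0, 0, 0, 0, 0, 0, 0],
  [0, 0, 0, 0, 0, 0, 30],
  [0, 0, 0, 0, 0, 0, 45],
  [0, 0, 0, 0, 0, 0, 45],
  [0, 0, 0, 0, 0, 0, 45],
])

```text
t: 7.5
eef_pos: [432.0, -285.9, 35.6]
tcp_rot: [-3.139, -0.001, 1.116]
ft_force: [0.2, -1.1, 0.2]
opening: 0.368
```

>>> servo_tool([
  [0, 0, -0.01, 0, 0, 0, 45],
  [0, 0, -0.02, 0, 0, 0, 45],
  [0, 0, -0.04, 0, 0, 0, 45],
  [0, 0, -0.041, 0, 0, 0, 45],
  [0, 0, -0.041, 0, 0, 0, 45],
  [0, 0, -0.02, 0, 0, 0, 45],
])

```text
t: 8.0
eef_pos: [430.4, -284.6, 212.3]
tcp_rot: [-3.129, -0.003, 1.116]
ft_force: [0.4, -0.1, 0.2]
opening: 0.45
```

Run:
```python
from cell import env
from h import *
s=env.state();print(s["eef_pos"],s["tcp_rot"],s["opening"],s["joints"])
c=env.read_camera("scene");np.savez("s3.npz",**c);cv2.imwrite("pics/s3.png",cv2.resize(c["img"][140:340,180:540],None,fx=2.2,fy=2.2))
```

```text
[ 430.37902483 -284.6372873   212.33266866] [-3.12854588 -0.00342326  1.11578761] 0.44964808709123855 [-7.12382749e-01  3.44533872e-01  1.81740825e+00 -1.27073940e-05
  9.93138902e-01 -2.57389357e-01]
```

View pics/s3.png

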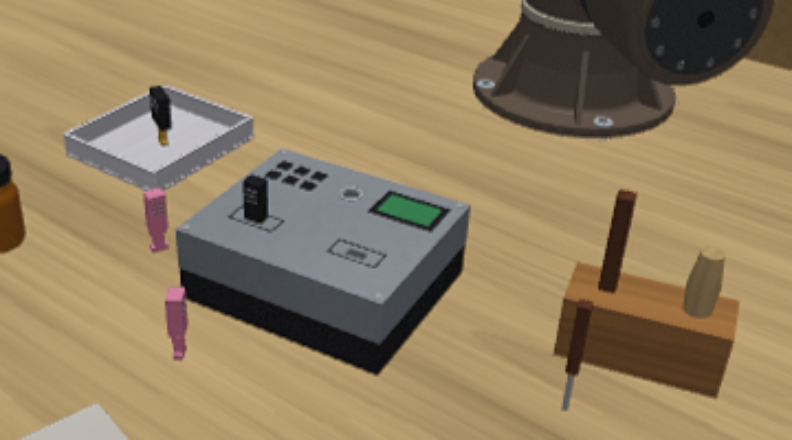

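The fuse stands in the tray, upper left of the crop near (160,115), and the narrow fuse stays seated. Now for the stylus.

>>> servo_tool([
  [0.04, 0, 0, -0.7, 0, -3, 45],
  [0.04, 0, 0, 0, 0, -3, 45],
  [0.04, 0, 0, 0, 0, -3, 45],
  [0.04, 0, 0, 0, 0, -3, 45],
  [0.04, 0, 0, 0, 0, -3, 45],
  [0.04, 0, 0, 0, 0, -3, 45],
  [0.04, 0, 0, 0, 0, -3, 45],
  [0.04, -0.006, 0, 0, 0, -3, 45],
])

```text
t: 8.72
eef_pos: [512.6, 25.6, 221.8]
tcp_rot: [3.126, 0.005, 1.539]
ft_force: [0.3, 0.1, -0.1]
opening: 0.451
```

Run:
```python
from cell import env
from h import *
s=env.state();print(s["eef_pos"],s["tcp_rot"],s["opening"],togo(s,[435,242,200],15.6))
```

```text
[512.64465814  25.61454215 221.7721036 ] [3.12644993 0.00523646 1.53948999] 0.45075883342650264 (array([213.96013214, -84.68278217,  19.37194009]), np.float64(-17.38917720178941))
```

>>> servo_tool([
  [0.036, -0.0085, 0, 0.8, 0.3, -2.9, 45],
  [0.036, -0.0085, 0, 0, 0, -2.9, 45],
  [0.036, -0.0085, 0, 0, 0, -2.9, 45],
  [0.036, -0.0085, 0, 0, 0, -2.9, 45],
  [0.035, -0.0085, 0, 0, 0, -2.9, 45],
  [0.02, -0.004, 0, 0, 0, -1.9, 45],
  [0, 0, 0, 0, 0, 0, 45],
  [0, 0, 0, 0, 0, 0, 45],
])

```text
t: 9.38
eef_pos: [441.0, 234.8, 223.8]
tcp_rot: [3.14, -0.001, 1.852]
ft_force: [-0.3, -0.2, 0.3]
opening: 0.45
```

Run:
```python
from cell import env
from h import *
s=env.state();print(s["eef_pos"],s["tcp_rot"],s["opening"],togo(s,[435,242,200],15.6))
c=env.read_camera("wrist");cv2.imwrite("pics/w3.png",c["img"]);np.savez("w3.npz",**c);print(-c["R"].T@c["t"])
for p in((435.4,243.3,150),(435.4,243.3,60)):
    q=c["intrinsics"]@(c["R"]@np.array(p)+c["t"]);print(q[:2]/q[2])
```

```text
[440.96340688 234.7842093  223.81806744] [ 3.14038627e+00 -5.16337216e-04  1.85181766e+00] 0.44981742701849764 (array([ 8.57430905, -3.7570086 , 23.8179828 ]), np.float64(0.5013005334495659))
[420.61486812 302.3042066  394.54085406]
[313.61409816 236.0588154 ]
[314.38442785 214.59839661]
```

View pics/w3.png

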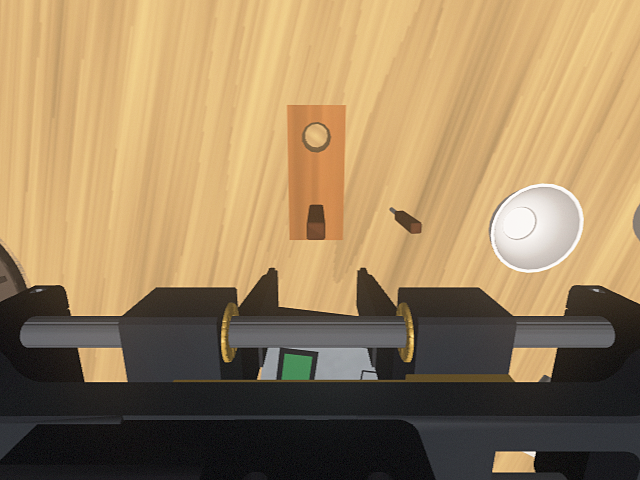

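The wrist view shows the long handle with its top face at about (316,231) and its base at (316,208), in the block at (288–345, 105–240). The look-alike is at (408,222).

Run:
```python
from h import *
c=dict(np.load("w3.npz"))
for n,p,z in(("top",(316,231),150),("topL",(307,231),150),("topR",(325,231),150),("base back",(316,205),60),("blkBL",(288,105),60),("blkBR",(345,105),60),("blkFL",(289,240),60),("blkFR",(343,240),60)):print(n,ray(c,p,z).round(1))
```

```text
top [436.  247.6 150. ]
topL [429.6 245.7 150. ]
topR [442.5 249.4 150. ]
base back [434.2 253.1  60. ]
blkBL [383. 336.  60.]
blkBR [434.1 350.9  60. ]
blkFL [417.6 210.5  60. ]
blkFR [471.1 226.   60. ]
```

>>> servo_tool([
  [0.012, -0.002, 0.01, 0, 0, 0, 45],
  [0, 0, 0.02, 0, 0, 0, 45],
  [0, 0, 0.015, 0, 0, 0, 45],
  [0, 0, 0, 0, 0, 0, 45],
  [0, 0, 0, 0, 0, 0, 45],
])

```text
t: 9.85
eef_pos: [438.5, 241.7, 179.0]
tcp_rot: [3.138, -0.0, 1.843]
ft_force: [-0.7, 0.4, 0.4]
opening: 0.452
```

Run:
```python
from cell import env
from h import *
s=env.state();print(s["eef_pos"],s["tcp_rot"],s["opening"],togo(s,[435.8,246,86],16))
```

```text
[438.53904705 241.68537566 179.04286703] [ 3.13768784e+00 -2.38811917e-04  1.84256129e+00] 0.45221409250441064 (array([ 4.86929979, -1.84364442, 93.03754276]), np.float64(-0.4290682851111143))
```

>>> servo_tool([
  [0.007, -0.002, 0.01, 0.2, 0, -0.4, 45],
  [0.001, -0.001, 0.02, 0, 0, 0, 45],
  [0, 0, 0.02, 0, 0, 0, 45],
  [0, 0, 0.02, 0, 0, 0, 45],
  [0, 0, 0.01, 0, 0, 0, 45],
  [0, 0, 0.004, 0, 0, 0, 45],
  [0, 0, 0, 0, 0, 0, 45],
])

```text
t: 10.43
eef_pos: [436.5, 248.5, 94.4]
tcp_rot: [3.134, -0.001, 1.845]
ft_force: [-0.5, 0.2, -0.0]
opening: 0.452
```

Run:
```python
from cell import env
from h import *
s=env.state();print(s["eef_pos"],s["tcp_rot"],s["opening"],togo(s,[435.8,246,86],16))
```

```text
[436.53614218 248.45680344  94.38310997] [ 3.13442344e+00 -1.11964638e-03  1.84463851e+00] 0.45196511960885916 (array([-2.1755684 , -1.43315918,  8.37061994]), np.float64(-0.31045844556346935))
```

>>> servo_tool([
  [-0.002, -0.001, 0.007, 0.4, 0, -0.2, 45],
  [0, 0, 0, 0, 0, 0, 45],
  [0, 0, 0, 0, 0, 0, 0],
  [0, 0, 0, 0, 0, 0, 0],
  [0, 0, 0, 0, 0, 0, 0],
  [0, 0, 0, 0, 0, 0, 0],
  [0, 0, 0, 0, 0, 0, 0],
  [0, 0, 0, 0, 0, 0, 0],
])

```text
t: 11.1
eef_pos: [437.6, 246.6, 89.9]
tcp_rot: [3.137, -0.002, 1.848]
ft_force: [-0.7, -0.3, -1.0]
opening: 0.15
```

>>> servo_tool([
  [0, 0, 0, 0, 0, 0, 0],
  [0, 0, 0, 0, 0, 0, 0],
  [0, 0, -0.005, 0, 0, 0, 0],
  [0, 0, -0.01, 0, 0, 0, 0],
  [0, 0, -0.02, 0, 0, 0, 0],
  [0, 0, -0.02, 0, 0, 0, 0],
  [0, 0, -0.02, 0, 0, 0, 0],
  [0, 0, -0.02, 0, 0, 0, 0],
])

```text
t: 11.77
eef_pos: [435.7, 245.7, 188.6]
tcp_rot: [-3.139, -0.001, 1.848]
ft_force: [0.1, -0.5, 0.4]
opening: 0.145
```

>>> servo_tool([
  [0, 0, -0.02, 0, 0, 0, 0],
  [0, 0, -0.02, 0, 0, 0, 0],
  [0, 0, 0, 0, 0, 0, 0],
])

```text
t: 12.02
eef_pos: [436.4, 246.0, 237.0]
tcp_rot: [3.136, -0.002, 1.848]
ft_force: [0.1, 0.3, -0.7]
opening: 0.145
```

Run:
```python
from cell import env
from h import *
s=env.state();print(s["eef_pos"],s["tcp_rot"],s["opening"],togo(s,[474,13,184],16),s["joints"])
```

```text
[436.36287414 246.02581084 236.97604546] [ 3.13632644e+00 -1.74395933e-03  1.84829099e+00] 0.1449565400862838 (array([-234.51396835,  -27.91586078,   52.42085957]), np.float64(-0.10125325724212075)) [3.80796736e-01 2.87590710e-01 1.83014090e+00 1.39975061e-03
 1.01844350e+00 1.02575457e-01]
```

>>> servo_tool([
  [-0.039, -0.0045, 0, 0.3, 0, 0, 0],
  [-0.039, -0.0045, 0, 0, 0, 0, 0],
  [-0.039, -0.0045, 0, 0, 0, 0, 0],
  [-0.039, -0.0045, 0, 0, 0, 0, 0],
  [-0.036, -0.0045, 0, 0, 0, 0, 0],
  [-0.02, -0.0025, 0, 0, 0, 0, 0],
  [0, 0, 0, 0, 0, 0, 0],
  [0, 0, 0, 0, 0, 0, 0],
])

```text
t: 12.68
eef_pos: [470.5, 27.9, 240.5]
tcp_rot: [3.135, -0.001, 1.854]
ft_force: [0.2, -0.1, -0.9]
opening: 0.145
```

Run:
```python
from cell import env
from h import *
s=env.state();print(s["eef_pos"],s["tcp_rot"],s["opening"],togo(s,[474,13,180],16))
ims=[]
for n in("scene","top","wrist"):
    c=env.read_camera(n);np.savez(n+"4.npz",**c);
    for p in((474,13,75),(*s["eef_pos"][:2],s["eef_pos"][2]-83)):
        q=c["intrinsics"]@(c["R"]@np.array(p)+c["t"]);print(n,(q[:2]/q[2]).round())
    ims.append(c["img"])
a=cv2.resize(ims[0][120:270,260:410],(400,400),interpolation=2);b=ims[2][180:380,220:420];b=cv2.resize(b,(400,400))
cv2.imwrite("pics/m4.png",np.hstack([a,b]))
```

```text
[470.54180167  27.88555518 240.47056966] [ 3.13480038e+00 -1.36125302e-03  1.85355458e+00] 0.1451031966742598 (array([-15.3416004 ,  -1.24284766,  60.44269444]), np.float64(0.2003246152638667))
scene [338. 227.]
scene [347. 192.]
top [312. 274.]
top [305. 274.]
wrist [315. 239.]
wrist [317. 247.]
```

View pics/m4.png

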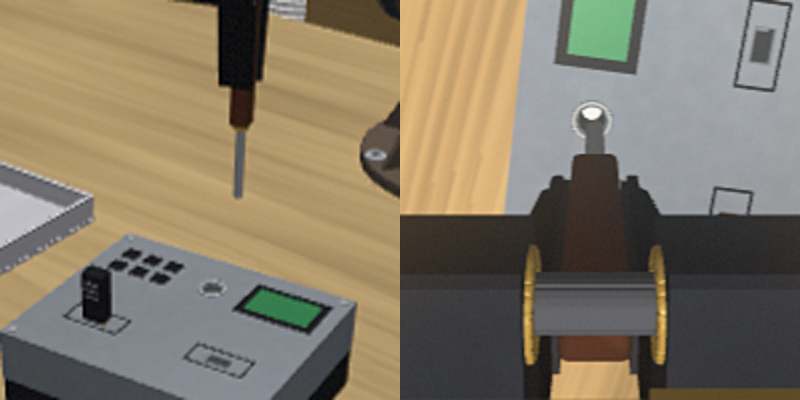

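Left crop (scene): the tip is at full-image (349,194) and the hole at (339,228). Right crop (wrist): the hole is at (316,240), with the shaft tip overlapping it.

Run:
```python
from h import *
w=dict(np.load("wrist4.npz"));s=dict(np.load("scene4.npz"));t=dict(np.load("top4.npz"))
print("hole scene",ray(s,(339.1,227.6),75),"wrist",ray(w,(316,240),75),"top",ray(t,(312,274),75))
for v in(238,240,243):print("tip tri",v,tri(w,(317,v),s,(349.2,194.2)))
g=cv2.resize(w["img"][225:275,290:345],None,fx=14,fy=11,interpolation=0);cv2.imwrite("pics/w4.png",g)
```

```text
hole scene [474.17735336  15.14567479  75.        ] wrist [474.96678915  12.50856834  75.        ] top [473.33750011  13.8409709   75.        ]
tip tri 238 [469.48874753  33.29135794 153.57080066]
tip tri 240 [469.58043835  32.43753147 153.59523022]
tip tri 243 [469.72494041  31.16628842 153.65967204]
```

View pics/w4.png

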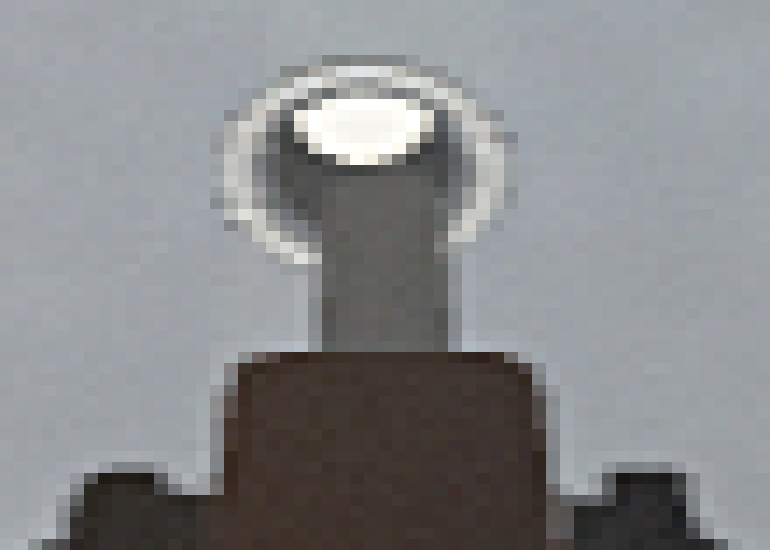

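>>> servo_tool([
  [-0.016, 0.001, 0.01, 0.4, 0, 0, 0],
  [0, 0, 0.015, 0, 0, 0, 0],
  [0, 0, 0.015, 0, 0, 0, 0],
  [0, 0, 0, 0, 0, 0, 0],
  [0, 0, 0, 0, 0, 0, 0],
])

```text
t: 13.25
eef_pos: [476.0, 19.4, 200.2]
tcp_rot: [3.14, -0.001, 1.865]
ft_force: [0.1, 0.5, -0.1]
opening: 0.149
```

Run:
```python
from cell import env
from h import *
s=env.state();print(s["eef_pos"],s["tcp_rot"],s["opening"],togo(s,[475.1,12.7,172],16))
```

```text
[476.03682407  19.42833845 200.17268997] [ 3.14020829e+00 -1.23178448e-03  1.86462124e+00] 0.1488671024794785 (array([-6.20336228, -2.88429263, 28.16110421]), np.float64(0.8348297132235274))
```

>>> servo_tool([
  [-0.007, -0.003, 0.01, 0, 0, 0, 0],
  [0, 0, 0.01, 0, 0, 0, 0],
  [0, 0, 0, 0, 0, 0, 0],
  [0, 0, 0, 0, 0, 0, 0],
])

```text
t: 13.58
eef_pos: [475.8, 14.5, 181.6]
tcp_rot: [3.138, -0.001, 1.868]
ft_force: [0.5, 0.3, 0.4]
opening: 0.139
```

Run:
```python
from cell import env
from h import *
s=env.state();print(s["eef_pos"],s["tcp_rot"],s["opening"],togo(s,[475,13.2,172],16))
w=env.read_camera("wrist");c=env.read_camera("scene");np.savez("w5.npz",**w);np.savez("s5.npz",**c)
q=[]
for k in(w,c):
    p=k["intrinsics"]@(k["R"]@np.array([474.5,13.8,75])+k["t"]);q.append((p[:2]/p[2]).astype(int));print(q[-1])
f=lambda k,q:cv2.resize(k["img"][q[1]-25:q[1]+25,q[0]-20:q[0]+20],None,fx=10,fy=10,interpolation=0)
cv2.imwrite("pics/m5.png",np.hstack([f(w,q[0]),f(c,q[1])]))
```

```text
[475.83432894  14.50238608 181.63116211] [ 3.13791375e+00 -6.05871061e-04  1.86842188e+00] 0.1385307522124641 (array([-1.0062946 , -1.2149959 ,  9.62614949]), np.float64(1.052560495169061))
[315 238]
[338 227]
```

View pics/m5.png

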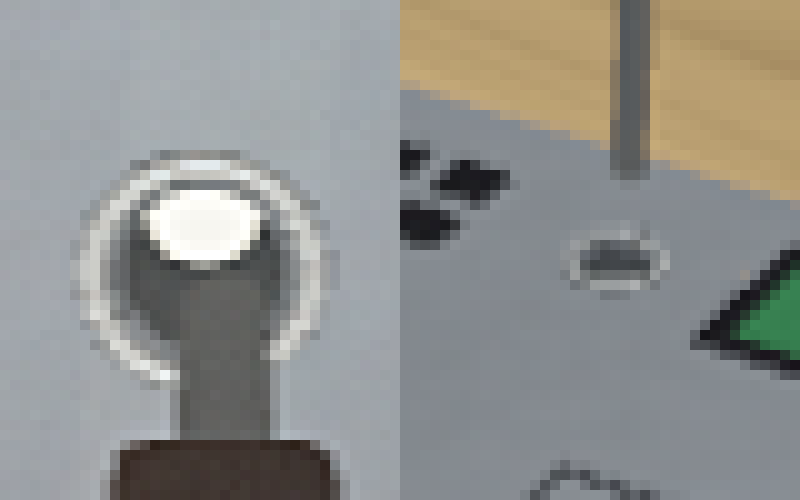

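Left (wrist): the shaft is centred at u≈317.5 with its tip edge at v≈240, and the hole is centred at (315.5,239.8). Right (scene): the tip is at (340.9,219.8) and the hole at (339.9,228.1).

Run:
```python
from h import *
w=dict(np.load("w5.npz"));s=dict(np.load("s5.npz"))
print("tip(+y edge)",tri(w,(317.5,240),s,(340.9,219.3)),"hole",tri(w,(315.5,239.8),s,(339.9,228.1)),ray(w,(315.5,239.8),75),ray(s,(339.9,228.1),75))
for z in(94,96,98):print(z,"w",ray(w,(317.5,240),z),"s",ray(s,(340.9,219.3),z))
```

```text
tip(+y edge) [474.69271315  18.52485817  95.89503237] hole [473.99565778  14.36951963  74.28988241] [474.98890432  12.48333685  75.        ] [474.65601548  17.52902509  75.        ]
94 w [475.11997493  17.52614994  94.        ] s [472.02157649  17.23713323  94.        ]
96 w [474.95616023  18.02178158  96.        ] s [474.77461106  19.27117121  96.        ]
98 w [474.79234553  18.51741323  98.        ] s [477.52764562  21.30520918  98.        ]
```

>>> servo_tool([
  [-0.0015, -0.0015, 0, 0.2, 0, 0, 0],
  [0, 0, 0.005, 0, 0, 0, 0],
  [0, 0, 0.005, 0, 0, 0, 0],
  [0, 0, 0, 0, 0, 0, 0],
])

```text
t: 14.02
eef_pos: [475.3, 12.7, 172.3]
tcp_rot: [3.139, 0.001, 1.869]
ft_force: [-1.0, -0.4, -1.0]
opening: 0.145
```

Run:
```python
from cell import env
from h import *
s=env.state();print(s["eef_pos"],s["tcp_rot"],s["opening"],togo(s,[475,13,158],16))
```

```text
[475.31514583  12.71791525 172.29199928] [3.13918681e+00 5.03227044e-04 1.86873728e+00] 0.14498961622872136 (array([ 0.36936085, -0.25283803, 14.29124829]), np.float64(1.0708284750389794))
```

>>> servo_tool([
  [0, 0, 0.005, 0, 0, 0, 0],
  [0, 0, 0.005, 0, 0, 0, 0],
  [0, 0, 0.005, 0, 0, 0, 0],
  [0, 0, 0, 0, 0, 0, 0],
])

```text
t: 14.35
eef_pos: [475.2, 12.7, 155.4]
tcp_rot: [3.14, 0.0, 1.868]
ft_force: [-0.6, -0.8, -0.7]
opening: 0.151
```

>>> servo_tool([
  [0, 0, 0.004, 0, 0, 0, 0],
  [0, 0, 0.004, 0, 0, 0, 0],
  [0, 0, 0, 0, 0, 0, 0],
])

```text
t: 14.6
eef_pos: [475.2, 12.6, 146.2]
tcp_rot: [3.14, 0.0, 1.868]
ft_force: [0.6, -0.4, -0.1]
opening: 0.149
```

>>> servo_tool([
  [0, 0, 0.003, 0, 0, 0, 0],
  [0, 0, 0.003, 0, 0, 0, 0],
  [0, 0, 0, 0, 0, 0, 0],
])

```text
t: 14.85
eef_pos: [475.3, 12.6, 139.6]
tcp_rot: [3.14, 0.0, 1.868]
ft_force: [-0.1, 0.3, -0.4]
opening: 0.141
```

>>> servo_tool([
  [0, 0, 0.003, 0, 0, 0, 0],
  [0, 0, 0.003, 0, 0, 0, 0],
  [0, 0, 0, 0, 0, 0, 0],
])

```text
t: 15.1
eef_pos: [475.5, 12.6, 133.4]
tcp_rot: [3.139, 0.0, 1.868]
ft_force: [-0.2, 0.2, 3.1]
opening: 0.147
```

>>> servo_tool([
  [0, 0, 0.002, 0, 0, 0, 0],
  [0, 0, 0.002, 0, 0, 0, 0],
  [0, 0, 0, 0, 0, 0, 0],
])

```text
t: 15.35
eef_pos: [475.6, 12.6, 129.7]
tcp_rot: [3.139, 0.001, 1.868]
ft_force: [-1.4, 0.3, 5.3]
opening: 0.147
```

>>> servo_tool([
  [0, 0, 0.002, 0, 0, 0, 0],
  [0, 0, 0, 0, 0, 0, 0],
])

```text
t: 15.52
eef_pos: [475.6, 12.6, 129.5]
tcp_rot: [3.138, 0.001, 1.869]
ft_force: [-3.7, 0.2, 7.9]
opening: 0.148
```

>>> servo_tool([
  [0, -0.001, 0.001, 0, 0, 0, 0],
  [0, 0, 0.001, 0, 0, 0, 0],
  [0, 0, 0, 0, 0, 0, 0],
])

```text
t: 15.77
eef_pos: [475.2, 12.6, 129.7]
tcp_rot: [3.135, 0.002, 1.868]
ft_force: [-2.4, 0.3, 5.4]
opening: 0.146
```

>>> servo_tool([
  [0, 0, 0.002, 0, 0, 0, 0],
  [0, 0, 0.002, 0, 0, 0, 0],
])

```text
t: 15.93
eef_pos: [475.6, 12.5, 128.6]
tcp_rot: [3.133, 0.003, 1.869]
ft_force: [-10.4, -1.9, 43.2]
opening: 0.143
```

>>> servo_tool([
  [0, 0, 0, 0, 0, 0, 0],
])

```text
t: 16.02
eef_pos: [475.2, 12.6, 129.5]
tcp_rot: [3.133, 0.003, 1.869]
ft_force: [-3.4, 0.5, 5.4]
opening: 0.145
```

>>> servo_tool([
  [0, 0, 0, 0, 0, 0, 0],
  [0, 0, 0, 0, 0, 0, 0],
])

```text
t: 16.18
eef_pos: [475.0, 12.6, 130.4]
tcp_rot: [3.132, 0.003, 1.869]
ft_force: [-0.9, -0.5, 5.3]
opening: 0.144
```

>>> servo_tool([
  [0, 0, 0.001, 0.4, 0, 0, 0],
  [0, 0, 0.002, 0, 0, 0, 0],
])

```text
t: 16.35
eef_pos: [475.7, 12.7, 128.8]
tcp_rot: [3.137, 0.004, 1.869]
ft_force: [-7.3, 0.4, 39.1]
opening: 0.146
```

Run:
```python
from cell import env
from h import *
for i in range(8):
    s=env.state();print(s["t"],s["eef_pos"].round(2),s["ft_force"].round(1),s["opening"].round(3));env.read_camera("wrist")
```

```text
Traceback (most recent call last):
AttributeError: 'float' object has no attribute 'round'
```

Run:
```python
from cell import env
from h import *
for i in range(10):
    s=env.state();print(round(s["t"],2),s["eef_pos"].round(2),s["ft_force"].round(1),round(s["opening"],3));env.read_camera("wrist")
```

```text
16.35 [475.67  12.72 128.81] [-7.3  0.4 39.1] 0.146
16.4 [475.54  12.71 128.97] [-5.7  1.  24. ] 0.145
16.45 [475.5   12.72 129.07] [-4.6  1.5 22.9] 0.144
16.5 [475.48  12.73 129.09] [-6.1  0.5 22.9] 0.142
16.55 [475.48  12.73 129.11] [-5.3  0.5 22.9] 0.147
16.6 [475.48  12.72 129.13] [-5.1  1.3 23. ] 0.149
16.65 [475.47  12.71 129.1 ] [-5.7  0.5 22.9] 0.143
16.7 [475.46  12.73 129.11] [-4.   0.6 22.2] 0.147
16.75 [475.48  12.73 129.12] [-4.7  1.5 23. ] 0.147
16.8 [475.47  12.72 129.12] [-4.5  0.6 23. ] 0.149
```

The push holds steady at 23 N, well beyond the 6 N spring, so the button is at its hard stop. One last look.

Run:
```python
from cell import env
from h import *
c=env.read_camera("scene");cv2.imwrite("pics/s6.png",cv2.resize(c["img"][120:345,150:530],None,fx=2.1,fy=2.1));print(env.state()["ft_force"])
```

```text
[-5.85505818  0.28979773 21.75108908]
```

View pics/s6.png

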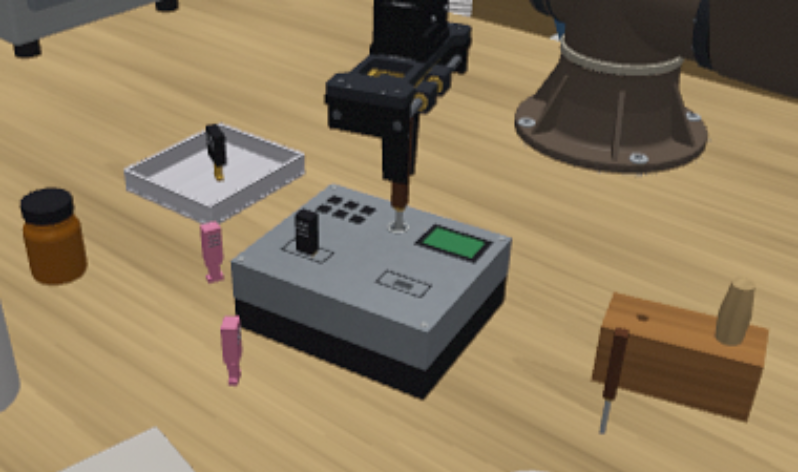

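The picture shows the stylus in the reset hole at about (399,228), the wide fuse in the tray, the narrow fuse seated and the bystanders in view untouched.

```bash
python3 -c "
from cell import env
print(env.job_done());s=env.state();print(s['t'],s['ft_force'],s['eef_pos'])"
```

```text
the job is handed in; nothing more can be done
None
the job is handed in; nothing more can be done
```

The job is done and handed in at about 17 s on the robot's clock. I pulled the wide fuse carrier and stood it in the tray. Then I took the long stylus from the block and am holding the reset button down with it, still in the gripper.

**Last checks:**
- **Button:** the push was steady at about 22–23 N with the height constant, against the spring's 6 N at full travel. The tip worked out at about 45 mm, the fully-down level. The joint itself cannot be read, so this is inferred.
- **Scene:** the last picture shows the wide fuse in the tray and the narrow one seated. Everything else in view stands as before; the bowl was mostly out of the frame.

**Did not fit perfectly:**
- About 5 N of sideways force remained, so the shaft probably leans lightly on the hole's wall.
- The vertical force at the stylus peaked briefly at 43 N while pressing. That was on the stylus tip, not the arm or the gripper's body.
- The image estimate of the tip height was about 2–3 mm lower than the height implied by the grip and the contact. I went by the force.

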